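# Weigh out a portion of biscuits on the spring scale

## Task

Weigh out a portion of plain chocolate biscuits: lay them flat inside the pan of the spring scale, one at a time, letting go and letting the pan settle after each, until the black pointer has sunk to the red mark or below it. Stop as soon as it has: one biscuit may be enough, and a biscuit that is not needed stays where it lies. Set them down gently so that the pan is not pushed to its bottom stop, and leave the red mark and the biscuit with jam on it alone.

Things in the scene. Friction and masses are not known exactly. Their poses are not given: they have to be found in the camera images.
- short_biscuit: Plain dark chocolate biscuit half, 33 x 69 x 11 mm, about 45 g (5 percent either way), lying flat on the table. Origin: centre of its underside; y along its length, x across it, z up. Grasp it from above across its 33 mm width at the middle.
- long_biscuit: Plain dark chocolate biscuit half, 35 x 92 x 11 mm, about 45 g (5 percent either way), lying flat on the table. Origin: centre of its underside; y along its length, x across it, z up. Grasp it from above across its 35 mm width at the middle.
- jam_biscuit: Chocolate biscuit half with red jam piped on top, 38 x 70 x 19 mm; a bystander that must stay where it is. Origin: centre of its underside; y along its length. The three biscuits lie in a row about 90 to 100 mm apart, in any order, so open the gripper little more than a biscuit needs.
- pan_floor (a point): Centre of the inner floor of the scale's rectangular steel pan. x and y lie along the pan's sides, z up; inside it measures 132 mm along x and 232 mm along y, with a rim 6 mm higher than the floor all round. Empty, the floor is 104 mm above the table. There is room for both biscuits end to end along y, centres 55 mm either side of this point. The gauge stands past the +y end of the pan and its top is 128 mm above the table.
- scale_pan (a joint): How far the pan has sunk from its empty height, m: 0 empty, 0.060 at the bottom stop. It is on a soft spring (22 N/m), so each plain biscuit sinks it about 20 mm and a light push sinks it too; it settles in about 1 s. The pan and its pointer move together.
- pointer_tip (a point): Tip of the small black pointer fixed to the +y end of the pan, level with the pan's inner floor, moving in front of the white gauge plate.
- mark_line (a point): Middle of the red marker bar (4 mm thick, 62 mm long) clipped on the white gauge plate, just behind the path of the pointer. The pointer has reached the mark when its tip is level with this point or lower.
- red_mark (a joint): How far the red mark is set below the empty position of the pointer, m: between 0.007 and 0.035, different each time; a stiff slide that must not be moved.

How it is judged:
On the way:
1. The first plain biscuit lies in the pan, let go, and the pan has settled, while the other is still where it lay ((((x of short_biscuit in the frame of pan_floor between -0.055 and 0.055 m and y of short_biscuit in the frame of pan_floor between -0.105 and 0.105 m and z of short_biscuit in the frame of pan_floor between -0.006 and 0.01 m and angle between short_biscuit's own z axis and vertical below 0.25 rad) and distance of long_biscuit from where it was at the start of the episode below 0.04 m) or ((x of long_biscuit in the frame of pan_floor between -0.055 and 0.055 m and y of long_biscuit in the frame of pan_floor between -0.105 and 0.105 m and z of long_biscuit in the frame of pan_floor between -0.006 and 0.01 m and angle between long_biscuit's own z axis and vertical below 0.25 rad) and distance of short_biscuit from where it was at the start of the episode below 0.04 m)) and contact force between the fingers and anything else below 0.1 N and velocity of joint scale_pan between -0.01 and 0.01 m/s), for 0.2 s.
At the end, for the whole second after the job is handed in: Pan at rest, pointer at or below the red mark (3 mm short allowed). One plain biscuit lies flat (15 deg) in the pan, centre within 55 x 105 mm of its centre, the other within 40 mm of its start; or both lie in the pan, if the mark is set more than 16 mm down (z of pointer_tip in the frame of mark_line below 0.003 m and velocity of joint scale_pan between -0.01 and 0.01 m/s and ((((x of short_biscuit in the frame of pan_floor between -0.055 and 0.055 m and y of short_biscuit in the frame of pan_floor between -0.105 and 0.105 m and z of short_biscuit in the frame of pan_floor between -0.006 and 0.01 m and angle between short_biscuit's own z axis and vertical below 0.25 rad) and distance of long_biscuit from where it was at the start of the episode below 0.04 m) or ((x of long_biscuit in the frame of pan_floor between -0.055 and 0.055 m and y of long_biscuit in the frame of pan_floor between -0.105 and 0.105 m and z of long_biscuit in the frame of pan_floor between -0.006 and 0.01 m and angle between long_biscuit's own z axis and vertical below 0.25 rad) and distance of short_biscuit from where it was at the start of the episode below 0.04 m)) or ((x of short_biscuit in the frame of pan_floor between -0.055 and 0.055 m and y of short_biscuit in the frame of pan_floor between -0.105 and 0.105 m and z of short_biscuit in the frame of pan_floor between -0.006 and 0.01 m and angle between short_biscuit's own z axis and vertical below 0.25 rad) and (x of long_biscuit in the frame of pan_floor between -0.055 and 0.055 m and y of long_biscuit in the frame of pan_floor between -0.105 and 0.105 m and z of long_biscuit in the frame of pan_floor between -0.006 and 0.01 m and angle between long_biscuit's own z axis and vertical below 0.25 rad) and value of joint red_mark above 0.016 m))); the robot touches nothing.
It fails at once if the biscuit with jam is moved more than 30 mm (distance of jam_biscuit from where it was at the start of the episode above 0.03 m).
It fails at once if the red mark is shifted more than 4 mm (distance of mark_line from where it was at the start of the episode above 0.004 m).
It fails at once if the pan is pushed to its bottom stop (more than 57 mm down) (value of joint scale_pan above 0.057 m).
It also fails if it takes over 61 s, if anything falls off the work surface, if the arm or the gripper's body presses on something with over 40 N, if the wrist force passes 120 N, or if a joint passes its speed limit or range.

## Robot

A 6-joint arm with a two-finger parallel gripper is mounted at the origin on the work surface; the furniture and walls round the work are solid. World frame = base frame: x ahead of the robot, y to its left, z up, the work surface at z = 0. Lengths are in m, angles in rad, forces in N, time in s.
With the tool pointing down it reaches from about 0.35 to 0.975 m from the base axis. Payload 4.9 kg.
Tool frame: the origin (TCP) lies at the centre of the arm's flange, where the gripper is bolted on; the fingertips stand 173 mm ahead of it and the grasp point (between the pads) lies 155 mm ahead of it (ctrl.finger_overhang is the distance from the TCP to the fingertips, in m); z points along the fingers, y is the direction in which the jaws open and shut (so a half turn about z gives the same grasp; the last joint's range is limited). The gripper opens to 85 mm and grips with 20 to 120 N. Pads are 22 mm wide; open, the fingers measure 114 mm over their backs; the gripper's body (76 mm by 85 mm) begins 54 mm behind the grasp point. The pads swing forward as they close: fully open they stand 13 mm farther back than shut.
Start: joints at [1.083, 0.053, 1.613, -0, 1.476, -0.119], TCP at [0.225, 0.583, 0.405] pointing down, gripper open.
Joint ranges: [-3.01, 3.01], [-1.01, 2.22], [0.06, 2.58], [-1.02, 4.17], [0.09, 2.62], [-3.14, 3.14]. Speed limits (rad/s): [2.57, 2.57, 3.14, 3.14, 3.14, 3.14].

## Interface

Orientations are given as a rotation vector (axis times angle).
In Python, from station import ctrl, eyes, spotter gives the robot as it stands.
- The arm moves only by the shell command python3 -m crank 'ROWS' [FORCE]. ROWS is JSON, a list of rows, each a list of 7 numbers: the turn, a rotation vector about the tool's x, y, z in rad, then the shift along the tool's x, y, z in mm, then the closure, from -1 (fully open) to 1 (shut). A call has 1 to 8 rows; each row shifts and turns the pose as measured when the row begins, along the tool's axes as they then stand; what a row does not reach is not made up. A row lasts 1/12 s, in which the tool goes at most 41.7 mm and 7.16 degrees, less where a joint would pass 70% of its speed; a pose out of reach is approached as far as the arm can. A call is refused whole if a number of a shift passes 41.7 or a number of a turn 0.125, either way. A call with a gripper value outside its range is refused whole. The fingers move at their own pace and stop on an object; FORCE is the grip in N (left out, the last holds). Time passes only in rows, so rows that do not move let the fingers close. It gives the time, the measured TCP pose, the force and the opening at its end, in the units of the state.
- ctrl.get_obs(): the state, without advancing time (a new reading comes with each control period).
- eyes.get_image(name): name is "scene" or "top" or "wrist"; returns a dict with "image" (480x640x3 uint8, red, green, blue), "vertical_fov" (degrees; the focal length in pixels is half the picture's height over the tangent of half this angle, whatever the lens; pixels are square), "cx", "cy" (the principal point, pixels), "rvec" (rotation vector, rad) and "tvec" (3), from world to camera coordinates, as OpenCV has them; the wrist camera has in their place "mount" (4x4, takes a point from camera to tool coordinates, whose origin is the TCP and whose axes are the flange's). Camera axes: x right, y down, z forward; pixel columns grow to the right and rows downward; lengths in m; the calibration is good to about 2 mm. A picture is of the moment at which its call begins: read the wrist's pose just before it. There is no depth.
- ctrl.finish_job(): hands the job in, once; it reports no verdict.
Trained networks look in a picture, given as the dict that the camera call returned (one of the last four; its "shot" number tells which), for a name from the list of things; names that differ only in an ending like _2 or _b are one class to them, and where a whole thing is asked for, a point or a joint stands for the part that bears it (a point fixed in the world has none). Each returns a list of dicts, best first, with "confidence" (0 to 1); they miss things now and then, are a little off and sometimes report something else, mostly with a low value. They report only what shows in the picture. A call takes as long as a camera call.
- spotter.look_for(query, picture): "centre" ([x, y, z] in m, in world coordinates, good to about 4 mm: the middle of the surface that is visible of it).
- spotter.outline_of(query, picture): "region" (480x640 bool, what is visible of it).
- spotter.mark_of(query, picture): "centre" ([x, y, z] in m, in world coordinates, good to about 4 mm: a listed point, or the origin of a listed thing).
The state is a dict: "t": time; "q": joint angles; "dq": joint speeds; "effort": joint torques, N m; "tool_pos": TCP position; "tool_rot": TCP orientation; "contact_force": force on the tool from outside, world axes, zero at the start; "wrist_torque": the same for the moment, N m; "opening": finger opening in m.
Only numpy, scipy, OpenCV 4.12 (cv2) and the standard library are available. Lean on these libraries where they do the work, as an engineer would, in place of code of your own. Each camera call takes 0.05 s, during which the arm holds its last target.

## Working session

There is one attempt and no reset: what is moved stays moved. The work goes in short steps, Python scripts to look and compute and a shell command to move; the robot and the scene stay as the last step left them, time stands still between calls to the robot, and variables do not carry over. Pictures are saved under pics/ and viewed, and the job is handed in when it is done.

```bash
ls; mkdir -p pics; cat > h.py <<'E'
from station import ctrl, eyes, spotter
import numpy as np, cv2
def save(p,n): cv2.imwrite('pics/'+n+'.png',cv2.cvtColor(p['image'],cv2.COLOR_RGB2BGR))
E
python3 - <<'E'
from h import *
o=ctrl.get_obs(); print(o['t'],o['tool_pos'],o['tool_rot'],o['opening'])
for c in ['top','scene']:
    p=eyes.get_image(c); save(p,c+'0')
    for q in ['short_biscuit','long_biscuit','jam_biscuit','pan_floor','pointer_tip','mark_line']:
        r=spotter.mark_of(q,p); print(c,q,[(np.round(x['centre'],4),round(x['confidence'],2)) for x in r[:2]])
E
```

```text
pics
0.0 [0.22519017 0.58273268 0.40346199] [-0.57593932 -3.08771164  0.0030953 ] 0.08518002848014586
top short_biscuit []
top long_biscuit [(array([ 0.5761, -0.22  ,  0.0008]), 0.84)]
top jam_biscuit [(array([ 0.3789, -0.2627,  0.0017]), 0.84)]
top pan_floor [(array([0.4688, 0.0107, 0.1027]), 0.9)]
top pointer_tip [(array([0.4499, 0.1661, 0.106 ]), 0.68)]
top mark_line [(array([0.4497, 0.1612, 0.0886]), 0.41)]
scene short_biscuit [(array([ 4.697e-01, -2.741e-01, -3.000e-04]), 0.82)]
scene long_biscuit [(array([ 5.713e-01, -2.234e-01, -3.000e-04]), 0.81)]
scene jam_biscuit [(array([ 0.3801, -0.2696,  0.0008]), 0.94)]
scene pan_floor [(array([0.4688, 0.0138, 0.1007]), 0.89)]
scene pointer_tip [(array([ 0.5726, -0.2237, -0.0021]), 0.33)]
scene mark_line [(array([0.4494, 0.1604, 0.092 ]), 0.52)]
```

View pics/top0.png

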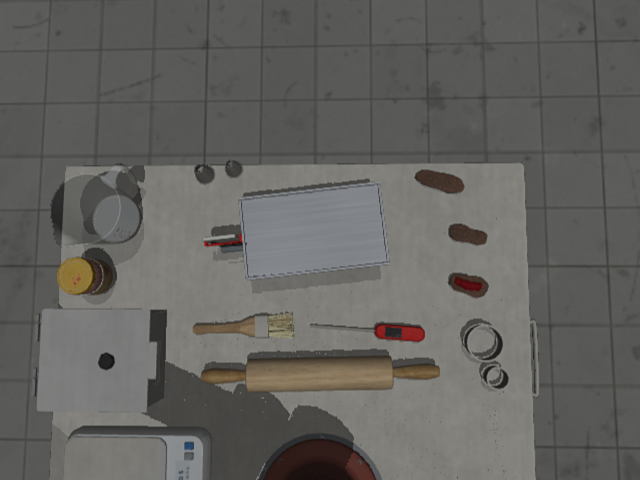

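View pics/scene0.png

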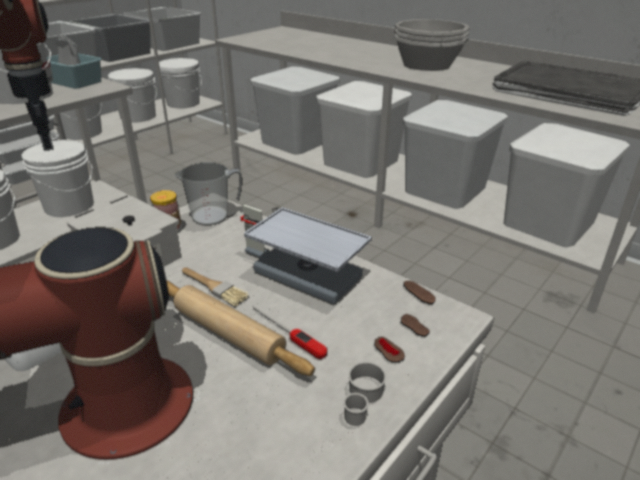

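The top view shows the long biscuit at pixel (439,181), the short one at (468,234) and the jam one at (468,285). The pan is centred near (315,230), with the gauge to its left at about (222,240). Next I'll measure the yaw of the biscuits and the pan.

```bash
cat >> h.py <<'E'
def ray(p,uv,z,):
    f=240/np.tan(np.radians(p['vertical_fov'])/2)
    R=cv2.Rodrigues(np.array(p['rvec'],float))[0]; t=np.array(p['tvec'],float).ravel()
    uv=np.atleast_2d(uv).astype(float)
    d=np.c_[(uv[:,0]-p['cx'])/f,(uv[:,1]-p['cy'])/f,np.ones(len(uv))]@R
    c=-R.T@t
    return c+d*((z-c[2])/d[:,2])[:,None]
def proj(p,X):
    f=240/np.tan(np.radians(p['vertical_fov'])/2)
    K=np.array([[f,0,p['cx']],[0,f,p['cy']],[0,0,1.]])
    return cv2.projectPoints(np.atleast_2d(X).astype(float),np.array(p['rvec'],float),np.array(p['tvec'],float),K,None)[0][:,0]
def box(p,m,z):
    v,u=np.nonzero(m); P=ray(p,np.c_[u,v],z)[:,:2]
    (c,s,a)=cv2.minAreaRect((P*1000).astype(np.float32))
    if s[0]>s[1]: s=s[::-1]; a+=90
    # a: image-of-plane angle of width(first) axis from x ; length axis = a+90
    return np.round(c,1),np.round(s,1),round((a+90)%180,1)
E
python3 - <<'E'
from h import *
for c in ['top','scene']:
    p=eyes.get_image(c)
    print(c,p['vertical_fov'],np.round(-cv2.Rodrigues(np.array(p['rvec'],float))[0].T@np.array(p['tvec']).ravel(),3))
    for q,z in [('short_biscuit',.008),('long_biscuit',.008),('jam_biscuit',.012),('pan_floor',.108)]:
        r=spotter.outline_of(q,p)
        for x in r[:2]: print(q,round(x['confidence'],2),x['region'].sum(),box(p,x['region'],z))
    if c=='top':
        im=p['image'][160:300,190:500]; cv2.imwrite('pics/crop.png',cv2.resize(im[:,:,::-1],None,fx=2.5,fy=2.5,interpolation=cv2.INTER_CUBIC))
        print(ray(p,[[240,198],[379,183],[389,264],[247,278]],.110))
    else:
        im=p['image'][190:300,220:440]; cv2.imwrite('pics/crop2.png',cv2.resize(im[:,:,::-1],None,fx=3.6,fy=3.6,interpolation=cv2.INTER_CUBIC))
E
```

```text
top 47.11196478750787 [ 0.367 -0.047  1.02 ]
short_biscuit 0.73 575 (array([ 473.8, -270.5]), array([32.6, 69.9]), 78.3)
long_biscuit 0.75 703 (array([ 574.6, -222.3]), array([33.3, 89.3]), 70.7)
long_biscuit 0.35 115 (array([460.8, 180.4]), array([16.5, 71.8]), 102.4)
jam_biscuit 0.81 657 (array([ 382. , -268.5]), array([36.6, 67.9]), 71.3)
pan_floor 0.87 12050 (array([468.8,  24.2]), array([140.6, 277.3]), 96.2)
[[ 0.52459308  0.12984554  0.11      ]
 [ 0.54863902 -0.10381905  0.11      ]
 [ 0.41323515 -0.11894624  0.11      ]
 [ 0.39015901  0.1158372   0.11      ]]
scene 48.66064701427467 [-0.266 -0.638  0.708]
short_biscuit 0.76 378 (array([ 470.9, -272.9]), array([36.5, 73.9]), 71.4)
long_biscuit 0.56 400 (array([ 574.3, -224.1]), array([38.4, 91.8]), 70.8)
jam_biscuit 0.88 497 (array([ 380.4, -273.9]), array([39.7, 73.5]), 69.4)
pan_floor 0.78 4238 (array([462.4,   3.5]), array([164.4, 250.4]), 95.9)
```

View pics/crop.png

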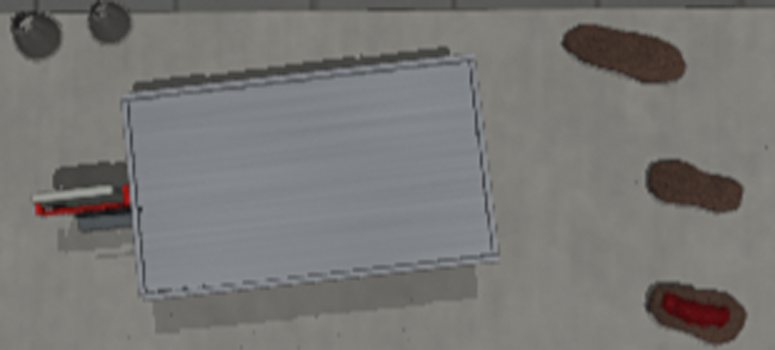

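View pics/crop2.png

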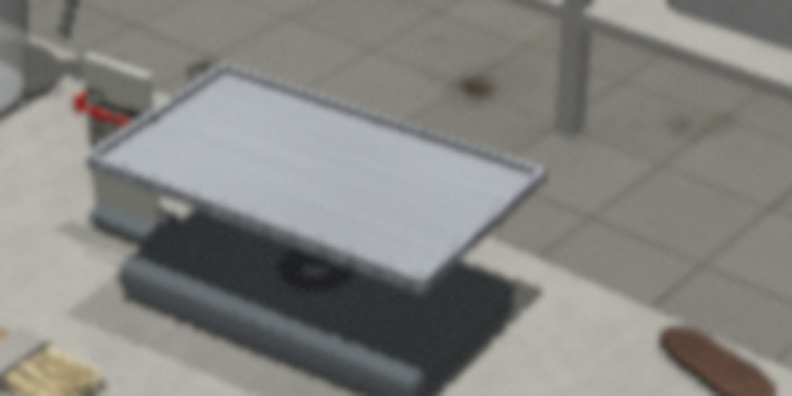

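```bash
python3 - <<'E'
from h import *
a=eyes.get_image('top'); b=eyes.get_image('scene')
best=min((np.hypot(*(proj(b,ray(a,[106,361],z))[0]-[128,219])),z) for z in np.arange(0,.35,.01)); print(best,ray(a,[106,361],best[1]))
E
python3 -m crank '[[0,0,0.12,0,0,-10,-0.2],[0,0,0.12,0,0,-10,-0.2],[0,0,0.12,0,0,-10,-0.2],[0,0,0.12,0,0,-10,-0.2],[0,0,0.12,0,0,-5,-0.2],[0,0,0.12,0,0,0,-0.2],[0,0,0.12,0,0,0,-0.2],[0,0,0.12,0,0,0,-0.2]]' 30
```

```text
(np.float64(1.024259379380605), np.float64(0.12)) [[0.25469559 0.34361852 0.12      ]]
t: 1.97
tool_pos: [0.2252, 0.5829, 0.4514]
tool_rot: [1.984, 2.436, -0.002]
contact_force: [1.0, 0.1, 0.8]
opening: 0.0514
```

```bash
cat >> h.py <<'E'
from scipy.spatial.transform import Rotation as Ro
def plan(goal,yaw=None):
    o=ctrl.get_obs(); R=Ro.from_rotvec(o['tool_rot']).as_matrix(); p=np.array(o['tool_pos'])
    y=np.degrees(np.arctan2(R[1,1],R[0,1])); 
    print('t',round(o['t'],2),'pos',np.round(p,4),'yaw_y',round(y,2),'tilt',np.round(np.degrees(R[:2,2]),2),'open',round(o['opening'],4),'F',np.round(o['contact_force'],1))
    if yaw is not None:
        d=(yaw-y+180)%360-180
        print('tool-z turn needed rad',round(-np.radians(d),3))
        c,s=np.cos(np.radians(yaw)),np.sin(np.radians(yaw)); R2=np.array([[-s,c,0],[c,s,0],[0,0,-1]])
        print('shift mm at goal yaw',np.round(R2.T@(np.array(goal)-p)*1000,1))
    print('shift mm now',np.round(R.T@(np.array(goal)-p)*1000,1))
E
python3 -c "
from h import *
plan([.5745,-.223,.35],-19.3)"
```

```text
t 1.97 pos [0.2252 0.5829 0.4514] yaw_y 11.69 tilt [-0.03 -0.06] open 0.0514 F [1.  0.1 0.8]
tool-z turn needed rad 0.541
shift mm at goal yaw [-645.1  596.   101.4]
shift mm now [-859.8  178.9  102. ]
```

```bash
python3 -m crank '[[0,0,0.11,0,0,0,-0.2],[0,0,0.11,0,0,0,-0.2],[0,0,0.11,0,0,0,-0.2],[0,0,0.11,0,0,0,-0.2],[0,0,0.11,0,0,0,-0.2],[0,0,0,-29,27,0,-0.2],[0,0,0,-29,27,0,-0.2],[0,0,0,-29,27,0,-0.2]]'
python3 -m crank '[[0,0,0,-29,27,0,-0.2],[0,0,0,-29,27,0,-0.2],[0,0,0,-29,27,0,-0.2],[0,0,0,-29,27,0,-0.2],[0,0,0,-29,27,0,-0.2],[0,0,0,-29,27,0,-0.2],[0,0,0,-29,27,0,-0.2],[0,0,0,-29,27,0,-0.2]]'
python3 -c "
from h import *
plan([.5745,-.223,.35],-19.3)"
```

```text
t: 2.63
tool_pos: [0.2674, 0.474, 0.4497]
tool_rot: [-2.592, -1.773, 0.004]
contact_force: [1.2, 0.3, 0.4]
opening: 0.0509
t: 3.3
tool_pos: [0.3859, 0.1663, 0.4504]
tool_rot: [2.586, 1.782, 0.005]
contact_force: [1.0, -0.0, -0.3]
opening: 0.0512
t 3.3 pos [0.3859 0.1663 0.4504] yaw_y -20.84 tilt [0.18 0.05] open 0.0512 F [ 1.  -0.  -0.3]
tool-z turn needed rad -0.027
shift mm at goal yaw [-305.1  306.7  100.4]
shift mm now [-297.   314.5  100.7]
```

```bash
python3 -m crank '[[0,0,-0.027,-27,28,0,-0.2],[0,0,0,-27,28,0,-0.2],[0,0,0,-27,28,0,-0.2],[0,0,0,-27,28,5,-0.2],[0,0,0,-27,28,5,-0.2],[0,0,0,-27,28,10,-0.2],[0,0,0,-27,28,10,-0.2],[0,0,0,-27,28,10,-0.2]]'
python3 -m crank '[[0,0,0,-27,27,20,-0.2],[0,0,0,-27,27,20,-0.2],[0,0,0,-27,27,20,-0.2],[0,0,0,0,0,0,-0.2]]'
python3 - <<'E'
from h import *
plan([.5745,-.223,.35],-19.3)
o=ctrl.get_obs(); p=eyes.get_image('wrist'); save(p,'w1')
T=np.eye(4); T[:3,:3]=Ro.from_rotvec(o['tool_rot']).as_matrix(); T[:3,3]=o['tool_pos']
C=np.linalg.inv(T@np.array(p['mount'])); q=dict(p); q['rvec']=cv2.Rodrigues(C[:3,:3])[0].ravel(); q['tvec']=C[:3,3]
for n in ['long_biscuit','short_biscuit']:
    print(n,[(np.round(x['centre'],4),round(x['confidence'],2)) for x in spotter.mark_of(n,p)[:2]],[(round(x['confidence'],2),box(q,x['region'],.006)) for x in spotter.outline_of(n,p)[:2]])
E
```

```text
t: 3.97
tool_pos: [0.5271, -0.1278, 0.4171]
tool_rot: [2.554, 1.808, 0.025]
contact_force: [0.2, 0.5, -0.4]
opening: 0.051
t: 4.3
tool_pos: [0.5765, -0.2345, 0.3579]
tool_rot: [2.559, 1.799, 0.024]
contact_force: [-0.5, 0.4, -1.6]
opening: 0.0515
t 4.3 pos [ 0.5765 -0.2345  0.3579] yaw_y -19.8 tilt [ 1.15 -0.11] open 0.0515 F [-0.5  0.4 -1.6]
tool-z turn needed rad -0.009
shift mm at goal yaw [10.2 -5.7  7.9]
shift mm now [10.1 -5.9  7.8]
long_biscuit [(array([ 0.5745, -0.222 ,  0.0035]), 0.85)] [(0.87, (array([ 573. , -222.2]), array([33.8, 91.2]), 71.0))]
short_biscuit [(array([ 0.4712, -0.2718, -0.0039]), 0.71), (array([ 0.5719, -0.2235,  0.0007]), 0.63)] [(0.94, (array([ 474.1, -264.3]), array([31.9, 53.2]), 80.3))]
```

View pics/w1.png

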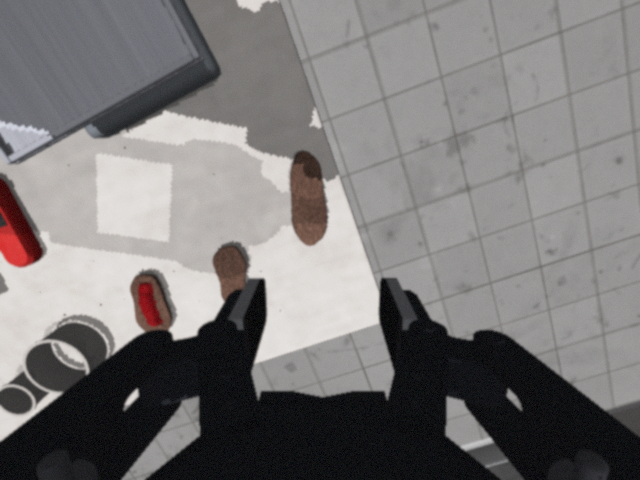

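```bash
python3 -m crank '[[0.019,-0.007,-0.009,10,-6,0,-0.2],[0,0,0,0,0,35,-0.2],[0,0,0,0,0,35,-0.2],[0,0,0,0,0,35,-0.2],[0,0,0,0,0,0,-0.2]]'
python3 - <<'E'
from h import *
print(ctrl.finger_overhang)
plan([.574,-.2225,.177],-19.2)
E
```

```text
t: 4.97
tool_pos: [0.5762, -0.2102, 0.2711]
tool_rot: [2.528, 1.823, 0.018]
contact_force: [-1.3, 1.1, -1.3]
opening: 0.0517
0.1734
t 4.97 pos [ 0.5762 -0.2102  0.2711] yaw_y -18.39 tilt [ 1.39 -0.77] open 0.0517 F [-1.3  1.1 -1.3]
tool-z turn needed rad 0.014
shift mm at goal yaw [-12.3   2.   94.1]
shift mm now [-11.8  -0.8  94.2]
```

```bash
cat >> h.py <<'E'
_pl=plan
def plan(goal,yaw=None):
    _pl(goal,yaw)
    R=Ro.from_rotvec(ctrl.get_obs()['tool_rot']).as_matrix(); z=R[:,2]
    print('level turn',np.round(R.T@np.cross(z,[0,0,-1]),4))
E
python3 -m crank '[[0.027,0.005,0.014,-12,0,0,-0.2],[0,0,0,0,0,0,-0.2],[0,0,0,0,0,0,-0.2]]'
python3 - <<'E'
from h import *
plan([.574,-.2225,.177],-19.2)
E
```

```text
t: 5.22
tool_pos: [0.5726, -0.2171, 0.2756]
tool_rot: [2.555, 1.827, 0.001]
contact_force: [0.0, 0.3, -0.4]
opening: 0.0511
t 5.22 pos [ 0.5726 -0.2171  0.2756] yaw_y -18.87 tilt [0.06 0.  ] open 0.0511 F [ 0.   0.3 -0.4]
tool-z turn needed rad 0.006
shift mm at goal yaw [-4.6  3.1 98.6]
shift mm now [-4.6  3.  98.6]
level turn [ 0.0009 -0.0003  0.    ]
```

```bash
python3 -m crank '[[0,0,0,-5,3,20,-0.2],[0,0,0,0,0,20,-0.2],[0,0,0,0,0,20,-0.2],[0,0,0,0,0,10,-0.2],[0,0,0,0,0,0,-0.2],[0,0,0,0,0,0,-0.2]]'
python3 - <<'E'
from h import *
plan([.574,-.2225,.177],-19.2)
E
```

```text
t: 5.72
tool_pos: [0.5799, -0.2207, 0.2204]
tool_rot: [2.531, 1.821, 0.021]
contact_force: [0.1, -0.4, -0.6]
opening: 0.0508
t 5.72 pos [ 0.5799 -0.2207  0.2204] yaw_y -18.53 tilt [ 1.41 -0.65] open 0.0508 F [ 0.1 -0.4 -0.6]
tool-z turn needed rad 0.012
shift mm at goal yaw [-3.7 -4.9 43.4]
shift mm now [-3.5 -6.1 43.3]
level turn [0.0269 0.003  0.    ]
```

```bash
python3 -m crank '[[0.027,0.003,0.012,-4,-5,10,-0.2],[0.005,0.0,0,0,0,10,-0.2],[0.005,0.0,0,0,0,0,-0.2],[0,0,0,0,0,0,-0.2]]'
python3 - <<'E'
from h import *
plan([.574,-.2225,.177],-19.2)
E
```

```text
t: 6.05
tool_pos: [0.5753, -0.2234, 0.2038]
tool_rot: [-2.558, -1.816, 0.007]
contact_force: [0.0, -0.5, 0.3]
opening: 0.0514
t 6.05 pos [ 0.5753 -0.2234  0.2038] yaw_y -19.24 tilt [-0.35  0.08] open 0.0514 F [ 0.  -0.5  0.3]
tool-z turn needed rad -0.001
shift mm at goal yaw [ 0.5 -1.5 26.8]
shift mm now [ 0.5 -1.3 26.8]
level turn [-0.0062  0.0007 -0.    ]
```

```bash
python3 -m crank '[[0,0,0,0,-1,9,-0.2],[0,0,0,0,-1,9,-0.2],[0,0,0,0,0,5,-0.2],[0,0,0,0,0,0,-0.2],[0,0,0,0,0,0,-0.2]]'
python3 - <<'E'
from h import *
plan([.574,-.2225,.177],-19.2)
E
```

```text
t: 6.47
tool_pos: [0.573, -0.2229, 0.1783]
tool_rot: [-2.558, -1.816, 0.007]
contact_force: [0.1, 0.3, 0.3]
opening: 0.0512
t 6.47 pos [ 0.573  -0.2229  0.1783] yaw_y -19.27 tilt [-0.36  0.09] open 0.0512 F [0.1 0.3 0.3]
tool-z turn needed rad -0.001
shift mm at goal yaw [0.7 0.8 1.3]
shift mm now [0.7 0.8 1.3]
level turn [-0.0064  0.0006  0.    ]
```

```bash
python3 -m crank '[[0,0,0,0,0,0,0.5],[0,0,0,0,0,0,0.5],[0,0,0,0,0,0,0.5],[0,0,0,0,0,0,0.5],[0,0,0,0,0,0,0.5],[0,0,0,0,0,0,0.5]]' 30
python3 - <<'E'
from h import *
plan([.573,-.2229,.178],-19.2)
E
```

```text
t: 6.97
tool_pos: [0.5733, -0.223, 0.179]
tool_rot: [-2.558, -1.816, 0.006]
contact_force: [0.0, 0.7, 0.0]
opening: 0.0314
t 6.97 pos [ 0.5733 -0.223   0.179 ] yaw_y -19.26 tilt [-0.32  0.07] open 0.0314 F [0.  0.7 0. ]
tool-z turn needed rad -0.001
shift mm at goal yaw [ 0.  -0.3  1. ]
shift mm now [ 0.  -0.3  1.1]
level turn [-0.0057  0.0008  0.    ]
```

```bash
python3 -m crank '[[0,0,0,0,0,-10,0.5],[0,0,0,0,0,-20,0.5],[0,0,0,0,0,-30,0.5],[0,0,0,0,0,-30,0.5],[0,0,0,0,0,-30,0.5],[0,0,0,0,0,-30,0.5],[0,0,0,0,0,-30,0.5],[0,0,0,0,0,0,0.5]]'
python3 - <<'E'
from h import *
plan([.475,-.049,.35],6)
p=eyes.get_image('wrist'); save(p,'w2')
E
```

```text
t: 7.63
tool_pos: [0.5731, -0.2225, 0.3686]
tool_rot: [-2.554, -1.813, 0.01]
contact_force: [0.7, -0.2, 1.7]
opening: 0.0313
t 7.63 pos [ 0.5731 -0.2225  0.3686] yaw_y -19.26 tilt [-0.59  0.22] open 0.0313 F [ 0.7 -0.2  1.7]
tool-z turn needed rad -0.441
shift mm at goal yaw [182.8 -79.5  18.6]
shift mm now [ 131.5 -149.7   20.2]
level turn [-0.011  -0.0002 -0.    ]
```

View pics/w2.png

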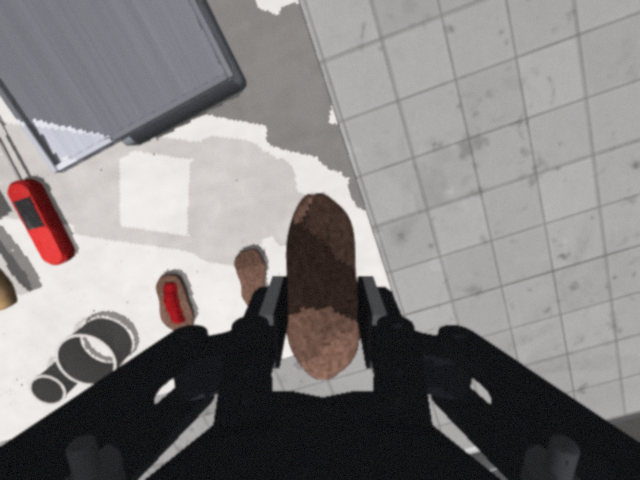

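The wrist view shows the long biscuit held squarely between the pads at (321,285), with the other two where they were. Next: turn and carry it over to the pan.

```bash
python3 -m crank '[[-0.011,0,-0.11,0,0,0,0.5],[0,0,-0.11,0,0,0,0.5],[0,0,-0.11,0,0,0,0.5],[0,0,-0.11,0,0,0,0.5],[0,0,0,23,-10,0,0.5],[0,0,0,23,-10,0,0.5],[0,0,0,23,-10,0,0.5],[0,0,0,23,-10,0,0.5]]'
python3 -m crank '[[0,0,0,23,-10,0,0.5],[0,0,0,23,-10,0,0.5],[0,0,0,23,-10,0,0.5],[0,0,0,0,0,0,0.5],[0,0,0,0,0,0,0.5]]'
python3 - <<'E'
from h import *
plan([.475,-.049,.32],6)
E
```

```text
t: 8.35
tool_pos: [0.5187, -0.1357, 0.3609]
tool_rot: [-2.076, -2.344, 0.004]
contact_force: [0.1, 0.2, -0.7]
opening: 0.0316
t: 8.77
tool_pos: [0.4744, -0.0643, 0.3551]
tool_rot: [-2.065, -2.339, 0.01]
contact_force: [0.3, -0.4, -0.1]
opening: 0.0313
t 8.77 pos [ 0.4744 -0.0643  0.3551] yaw_y 7.13 tilt [-1.16  0.54] open 0.0313 F [ 0.3 -0.4 -0.1]
tool-z turn needed rad 0.02
shift mm at goal yaw [15.2  2.2 35.1]
shift mm now [14.7  3.2 35.3]
level turn [-0.0189 -0.0118 -0.    ]
```

```bash
python3 -m crank '[[-0.019,-0.012,0.02,15,3,10,0.5],[0,0,0,0,0,12,0.5],[0,0,0,0,0,12,0.5],[0,0,0,0,0,10,0.5],[0,0,0,0,0,0,0.5],[0,0,0,0,0,0,0.5]]'
python3 - <<'E'
from h import *
plan([.475,-.049,.284],6)
p=eyes.get_image('scene'); save(p,'s3')
p=eyes.get_image('top'); save(p,'t3')
E
```

```text
t: 9.27
tool_pos: [0.4755, -0.0514, 0.3056]
tool_rot: [-2.104, -2.33, 0.006]
contact_force: [0.3, -0.4, -0.3]
opening: 0.0314
t 9.27 pos [ 0.4755 -0.0514  0.3056] yaw_y 5.85 tilt [-0.24 -0.07] open 0.0314 F [ 0.3 -0.4 -0.3]
tool-z turn needed rad -0.003
shift mm at goal yaw [ 2.4 -0.3 21.6]
shift mm now [ 2.4 -0.2 21.6]
level turn [-0.0043  0.0007 -0.    ]
```

View pics/s3.png

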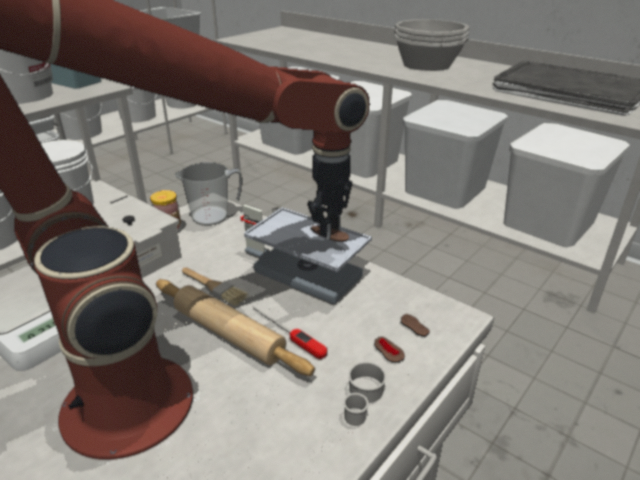

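View pics/t3.png

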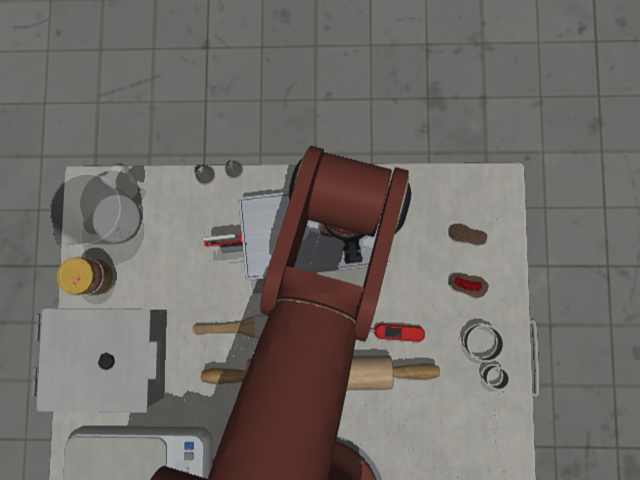

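The biscuit is over the right half of the pan, at about (335,232) in the scene view, and clear of the rim. I'll lower it gently and let go.

```bash
python3 -m crank '[[-0.004,0,0,2,0,7,0.5],[0,0,0,0,0,6,0.5],[0,0,0,0,0,5,0.5],[0,0,0,0,0,4,0.5],[0,0,0,0,0,0,0.5],[0,0,0,0,0,0,0.5]]'
python3 - <<'E'
from h import *
plan([.475,-.049,.282],6)
E
```

```text
t: 9.87
tool_pos: [0.4762, -0.05, 0.2837]
tool_rot: [2.103, 2.328, 0.002]
contact_force: [-0.4, -0.4, -0.6]
opening: 0.0313
t 9.87 pos [ 0.4762 -0.05    0.2837] yaw_y 5.8 tilt [ 0.24 -0.1 ] open 0.0313 F [-0.4 -0.4 -0.6]
tool-z turn needed rad -0.003
shift mm at goal yaw [ 1.1 -1.1  1.7]
shift mm now [ 1.1 -1.1  1.6]
level turn [ 0.004   0.0022 -0.    ]
```

```bash
python3 -m crank '[[0,0,0,0,0,4,0.5],[0,0,0,0,0,4,0.5],[0,0,0,0,0,3,0.5],[0,0,0,0,0,0,0.5],[0,0,0,0,0,0,-0.1],[0,0,0,0,0,0,-0.2],[0,0,0,0,0,0,-0.2],[0,0,0,0,0,0,-0.2]]'
python3 -m crank '[[0,0,0,0,0,-10,-0.2],[0,0,0,0,0,-15,-0.2],[0,0,0,0,0,-25,-0.2],[0,0,0,0,0,-30,-0.2],[0,0,0,0,0,-30,-0.2],[0,0,0,0,0,-30,-0.2],[0,0,0,0,0,0,-0.2],[0,0,0,0,0,0,-0.2]]'
python3 - <<'E'
from h import *
plan([.475,-.049,.282],6)
p=eyes.get_image('scene'); save(p,'s4')
p=eyes.get_image('wrist'); save(p,'w4')
E
```

```text
t: 10.53
tool_pos: [0.4766, -0.05, 0.2725]
tool_rot: [2.102, 2.327, 0.004]
contact_force: [1.2, -0.7, -0.0]
opening: 0.0509
t: 11.2
tool_pos: [0.4747, -0.0494, 0.4234]
tool_rot: [2.101, 2.327, 0.004]
contact_force: [-0.2, 0.4, -0.6]
opening: 0.0514
t 11.2 pos [ 0.4747 -0.0494  0.4234] yaw_y 5.82 tilt [ 0.37 -0.14] open 0.0514 F [-0.2  0.4 -0.6]
tool-z turn needed rad -0.003
shift mm at goal yaw [  0.3   0.3 141.4]
shift mm now [  0.8  -0.6 141.4]
level turn [ 0.0062  0.0031 -0.    ]
```

View pics/w4.png

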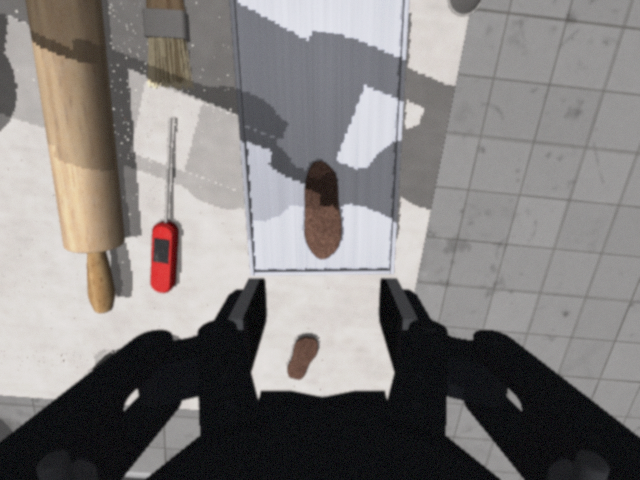

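View pics/s4.png

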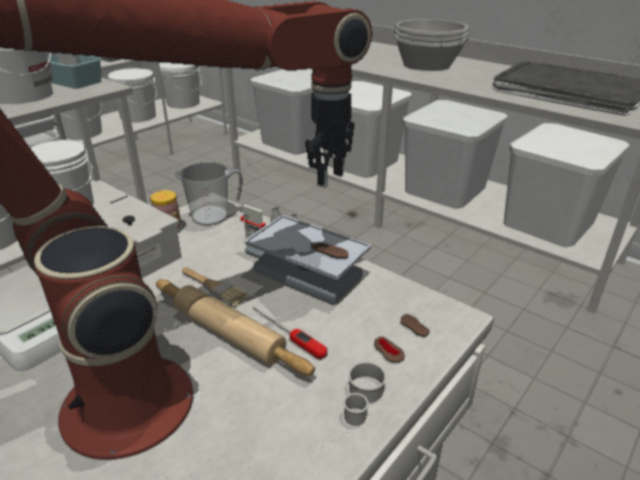

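```bash
python3 - <<'E'
from h import *
for c in ['scene','top']:
    p=eyes.get_image(c)
    u=proj(p,[.45,.161,.09])[0].astype(int); print(c,u)
    im=p['image'][u[1]-35:u[1]+35,u[0]-45:u[0]+45]; cv2.imwrite(f'pics/g_{c}.png',cv2.resize(im[:,:,::-1],None,fx=7,fy=7,interpolation=cv2.INTER_CUBIC))
    for q in ['pointer_tip','mark_line','pan_floor']:
        print(c,q,[(np.round(x['centre'],4),round(x['confidence'],2)) for x in spotter.mark_of(q,p)[:2]])
    p_=p
E
```

```text
scene [249 222]
scene pointer_tip [(array([0.4462, 0.1664, 0.0818]), 0.65)]
scene mark_line [(array([0.4513, 0.1597, 0.0917]), 0.63)]
scene pan_floor [(array([0.4684, 0.0091, 0.0811]), 0.96)]
top [223 243]
top pointer_tip [(array([0.4507, 0.162 , 0.0857]), 0.8)]
top mark_line [(array([0.4486, 0.1589, 0.0874]), 0.69), (array([0.4517, 0.1639, 0.0865]), 0.19)]
top pan_floor [(array([0.4681, 0.0083, 0.0817]), 0.87)]
```

View pics/g_scene.png

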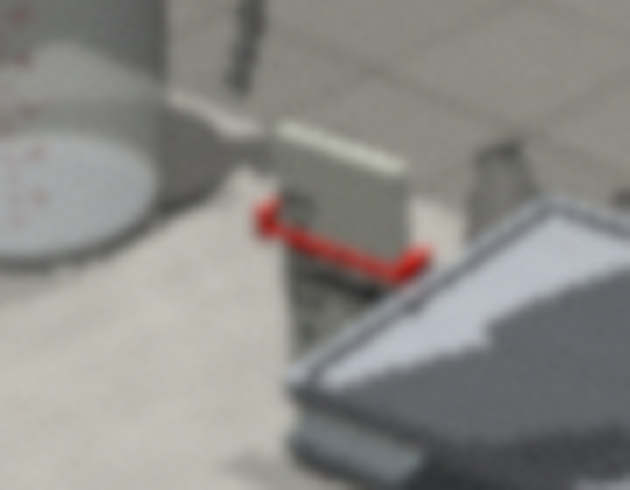

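View pics/g_top.png

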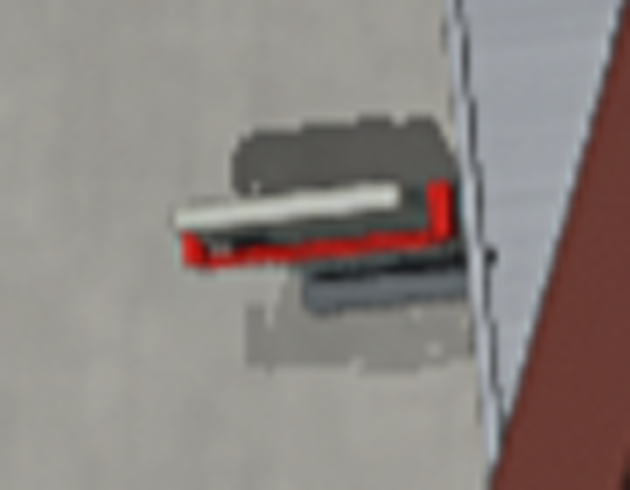

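```bash
python3 - <<'E'
from h import *
a=eyes.get_image('top'); b=eyes.get_image('scene')
def tri(ua,ub):
    f=[]
    for p in (a,b):
        fl=240/np.tan(np.radians(p['vertical_fov'])/2)
        f.append(np.array([[fl,0,p['cx']],[0,fl,p['cy']],[0,0,1.]])@np.c_[cv2.Rodrigues(np.array(p['rvec'],float))[0],np.array(p['tvec'],float).ravel()])
    X=cv2.triangulatePoints(f[0],f[1],np.array(ua,float).reshape(2,1),np.array(ub,float).reshape(2,1)); X=(X[:3]/X[3]).ravel()
    return np.round(X,4),np.round(proj(a,X)-ua,1),np.round(proj(b,X)-ub,1)
print(tri([206.6,245],[244,219.5])); print(tri([240.9,242],[260.4,226.3]))
print('bar mid',tri([223.7,243.5],[252.2,223]))
# pan rim far-left corner etc in scene and top
print('ptr end?',tri([178+310/7,208+272/7],[204+300/7,187+268/7]))
# predicted pointer at its path for depths
for d in (0,.01,.02): print(d,proj(b,[.45,.163,.104-d]),proj(a,[.45,.163,.104-d]))
E
```

```text
(array([0.4501, 0.187 , 0.089 ]), array([[ 1.9, -1.8]]), array([[-2. , -0.1]]))
(array([0.4525, 0.1301, 0.0908]), array([[ 0.4, -0.3]]), array([[-0.4, -0. ]]))
bar mid (array([0.4514, 0.1586, 0.0894]), array([[ 1.2, -1.1]]), array([[-1.3, -0. ]]))
ptr end? (array([0.4439, 0.1642, 0.0844]), array([[-0.1,  0.1]]), array([[0.1, 0. ]]))
0 [[248.69224412 217.07515463]] [[220.37956327 242.45063632]]
0.01 [[248.99269646 220.85165957]] [[221.70246482 242.97605818]]
0.02 [[249.29053206 224.59527366]] [[222.99761225 243.49045682]]
```

The numbers agree that the pointer, at about z 0.082 to 0.085, is below the mark at about 0.0895. Before I stop I'll take one closer oblique look with the wrist camera.

```bash
python3 -m crank '[[0,0,0,5,-25,0,-0.2],[0,0,0,5,-25,0,-0.2],[0,0,0,5,-25,0,-0.2],[0,0,0,5,-25,0,-0.2],[-0.1,0,0,0,0,0,-0.2],[-0.1,0,0,0,0,0,-0.2],[-0.1,0,0,0,0,0,-0.2],[-0.1,0,0,0,0,0,-0.2]]'
python3 -m crank '[[-0.1,0,0,0,0,0,-0.2],[0,0,0,0,0,0,-0.2],[0,0,0,0,0,0,-0.2]]'
python3 - <<'E'
from h import *
plan([.37,0.05,.42])
o=ctrl.get_obs();p=eyes.get_image('wrist'); save(p,'w5')
T=np.eye(4); T[:3,:3]=Ro.from_rotvec(o['tool_rot']).as_matrix(); T[:3,3]=o['tool_pos']
C=np.linalg.inv(T@np.array(p['mount'])); q=dict(p); q['rvec']=cv2.Rodrigues(C[:3,:3])[0].ravel(); q['tvec']=C[:3,3]
print(proj(q,[.4505,.16,.0895]),(T@np.array(p['mount']))[:3,3])
for n in ['pointer_tip','mark_line','pan_floor','long_biscuit']:
    print(n,[(np.round(x['centre'],4),round(x['confidence'],2)) for x in spotter.mark_of(n,p)[:2]])
E
```

```text
t: 12.47
tool_pos: [0.3703, -0.039, 0.4186]
tool_rot: [1.896, 2.102, 0.44]
contact_force: [0.5, -0.3, -0.6]
opening: 0.0512
t: 12.72
tool_pos: [0.3692, -0.039, 0.4185]
tool_rot: [1.838, 2.035, 0.539]
contact_force: [0.5, 0.1, 0.2]
opening: 0.0513
t 12.72 pos [ 0.3692 -0.039   0.4185] yaw_y 5.86 tilt [28.32  2.8 ] open 0.0513 F [0.5 0.1 0.2]
shift mm now [88.5  9.4  3.5]
level turn [ 0.4966  0.0017 -0.    ]
[[224.72859264 -31.04733905]] [0.37603725 0.03426712 0.39042993]
pointer_tip []
mark_line []
pan_floor [(array([0.4722, 0.0063, 0.0889]), 0.73)]
long_biscuit [(array([ 0.4799, -0.0493,  0.0846]), 0.56)]
```

View pics/w5.png

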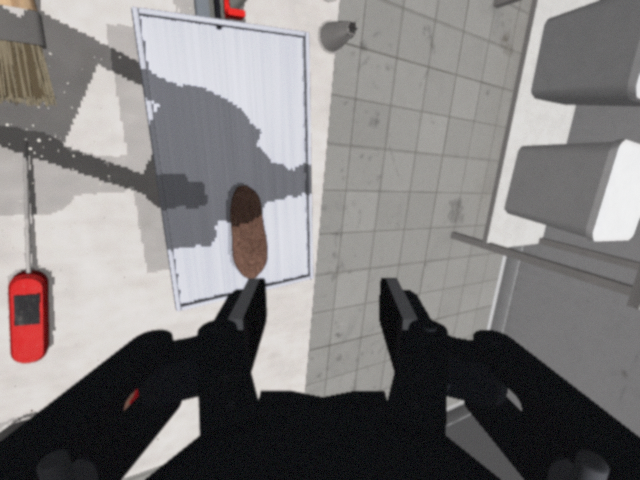

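Need about 130 mm more towards the gauge (tool x). It is just off the top edge of the picture.

```bash
python3 -m crank '[[0,0,0,30,0,0,-0.2],[0,0,0,30,0,0,-0.2],[0,0,0,30,0,0,-0.2],[0,0,0,30,0,0,-0.2],[0,0,0,20,0,0,-0.2],[0,0,0,0,0,0,-0.2],[0,0,0,0,0,0,-0.2]]'
python3 - <<'E'
from h import *
plan([.37,0.05,.42])
o=ctrl.get_obs();p=eyes.get_image('wrist'); save(p,'w6')
T=np.eye(4); T[:3,:3]=Ro.from_rotvec(o['tool_rot']).as_matrix(); T[:3,3]=o['tool_pos']
C=np.linalg.inv(T@np.array(p['mount'])); q=dict(p); q['rvec']=cv2.Rodrigues(C[:3,:3])[0].ravel(); q['tvec']=C[:3,3]
u=proj(q,[.4505,.16,.0895])[0]; print(u)
u=np.clip(u.astype(int),[75,50],[560,420]); x0,y0=u[0]-75,u[1]-50; print(x0,y0)
cv2.imwrite('pics/w6c.png',cv2.resize(p['image'][y0:y0+100,x0:x0+150,::-1],None,fx=5,fy=5,interpolation=cv2.INTER_CUBIC))
for n in ['pointer_tip','mark_line','pan_floor']:
    print(n,[(np.round(x['centre'],4),round(x['confidence'],2),proj(q,x['centre'])) for x in spotter.mark_of(n,p)[:2]])
E
```

```text
t: 13.55
tool_pos: [0.3567, 0.1044, 0.4185]
tool_rot: [1.846, 2.032, 0.531]
contact_force: [-0.4, 0.5, -0.4]
opening: 0.0513
t 13.55 pos [0.3567 0.1044 0.4185] yaw_y 5.53 tilt [28.03  2.57] open 0.0513 F [-0.4  0.5 -0.4]
shift mm now [-55.4   7.7   2.8]
level turn [0.4913 0.0022 0.    ]
[237.81179658 160.54127602]
162 110
pointer_tip [(array([0.4438, 0.1642, 0.0792]), 0.71, array([[227.20378368, 154.46511689]]))]
mark_line [(array([0.452 , 0.1623, 0.0897]), 0.97, array([[239.62790436, 157.99214885]]))]
pan_floor [(array([ 0.4783, -0.0501,  0.0844]), 0.18, array([[257.32376486, 359.28724073]]))]
```

View pics/w6c.png

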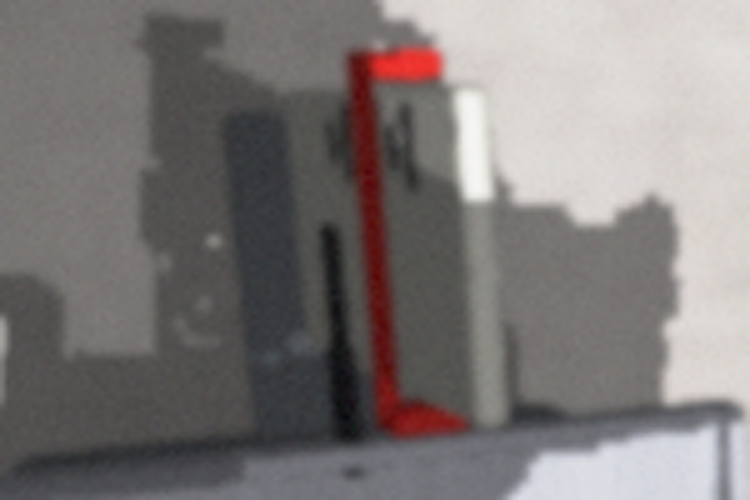

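The oblique wrist crop shows the black pointer at crop (335,330), beside the red bar at (375,250) on its lower side. The networks put the pointer tip at z 0.079 and the mark at 0.090, which agrees with my own triangulation. One biscuit is enough, so I'm handing in.

```bash
python3 -c "
from h import *
ctrl.finish_job(); print(ctrl.get_obs()['t'])"
```

```text
the job is handed in; nothing more can be done
the job is handed in; nothing more can be done
```

I laid the long biscuit flat in the pan, about 55 mm from the centre towards the −y end, and handed in after about 14 s. It was enough on its own, so the short biscuit and the jam biscuit were left where they lay. No verdict is reported.

**Pointer and mark:** The last checks put the red mark at z of about 0.0895 m (0.087 to 0.092), roughly 14 mm below the empty pointer position. The pan floor had sunk to about 0.081 m.

**Disagreement:** The pointer-tip readings ranged from 0.079 to 0.086 m.
- The scene and wrist views and my own triangulation put the tip 5 to 10 mm below the mark.
- The top view, which judges height poorly, gave only about 2 mm below.

**Biscuit and contact:** The wrist view showed the biscuit flat and well inside the rim. At the end the gripper was open, with its fingertips more than 0.1 m above the pan.

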